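# Close the scanner over its card, then hold only the feeder cover open

### The job

The card is on the scanner's glass and I want to wipe the feed rollers: gently lower the scanner's lid, with the feeder on it, until it is fully shut, its edge down on the base all round. Then take the arched grip on the feeder cover and raise the cover alone to about 40 degrees, leaving the lid fully shut so that the card stays pressed down. The cover does not stay up by itself, so finish while still holding it still at that angle, and leave the other things on the desk where they are.

Things in the scene. Friction and masses are not known exactly. Their poses are not given: they have to be found in the camera images.
- scanner: compact white flatbed scanner, fixed on the desk: base 240 deep x 300 wide x 52 mm high with a 32 mm deep, 36 mm high control ledge along its front. Origin: centre of the base's underside (ledge not counted), on the desk top; its x axis points from the front (ledge) to the back (hinge), y to the left seen from the front, z up
- scanner_lid (a joint): hinge of the document lid along the back of the base, rad: 0 = fully shut (lid edge on the base), grows as the front rises; starts at 0.65 to 1.1, stop at 1.35. A stiff friction hinge: the lid stays where it is left, and pushing its front edge down takes about 1 to 5 N. The lid is a white plate 238 x 304 x 16 mm whose front edge lies 238 mm from the hinge line; the feeder (cheeks, rollers, sheet support) is built on it and moves with it
- lid_hinge (a point): middle of the lid's hinge line, 112 mm behind the scanner's centre and 54 mm above the desk; the line runs along the scanner's y axis
- lid_lip (a point): middle of the lid's bare front lip, on its upper face, 11 mm in from the front edge, moves with the lid: 227 mm from the hinge line along the lid and 17 mm to the outer side. The lip is flat, about 30 mm deep and 300 mm wide, in front of the feeder cover; a place to push the lid down. Its axes are those of the scanner, turned with the lid
- feeder_cover (a joint): hinge of the feeder cover, on the lid, rad: 0 = shut down on the lid, grows as its front rises relative to the lid; stop at 1.15 (pulling on against the stop would raise the lid). It swings freely and falls shut when released; the cover weighs 0.1 to 0.2 kg. While the lid is being pushed down the cover rides on it shut
- cover_hinge (a point): middle of the feeder cover's hinge line, on the lid 66 mm in front of the lid's hinge line and 48 mm to the outer side (with the lid shut: 46 mm behind the scanner's centre, 102 mm above the desk); the line runs along the scanner's y axis and moves with the lid
- grip_bar (a point): middle of the arched grey grip on the feeder cover, the point on its bar's centre line: a straight round bar 10 mm thick and 68 mm long parallel to the scanner's y axis, on two legs at its ends. It is 130 mm in front of the cover's hinge line and 29 mm above it (with the lid shut: 131 mm above the desk); 22 mm of clear space under the bar above the cover's top, whose front edge is 10 mm in front of the bar. Moves with the cover
- mug: black and white mug, 97 mm high, origin under its centre; a bystander on the left
- notebook: purple notebook 148 x 109 x 14 mm lying flat, origin under its centre; a bystander
- pen: white felt pen with a red cap, 135 mm long, lying left of the scanner, origin under its centre; a bystander
- usb_stick: small orange USB stick 55 x 18 x 8 mm lying right of the scanner, origin under its centre; a bystander
- binder_clip: black binder clip 20 x 31 x 35 mm standing right of the scanner, origin under its centre; a bystander

How it is judged (in metres and radians):
On the way, in this order (a step that is already met when the one before it is completed fails the run):
1. the lid is fully shut on the base with the feeder cover down on it (value of joint scanner_lid below 0.025 rad and value of joint feeder_cover below 0.06 rad), for 0.3 s.
2. the feeder cover alone is raised, the lid still fully shut (value of joint feeder_cover above 0.5 rad and value of joint scanner_lid below 0.025 rad), for 0.2 s.
At the end, for the whole second after the job is handed in: The lid is shut to within 0.025 rad (6 mm at its front edge); the feeder cover is 0.5 to 0.9 rad open (29 to 52 degrees, short of its stop), still (under 0.1 rad/s), and held up by the fingers (contact over 0.4 N) (all of step 2 and value of joint feeder_cover below 0.9 rad and velocity of joint feeder_cover between -0.1 and 0.1 rad/s and contact force between the fingers and feeder_cover above 0.4 N); the arm keeps its last pose, push and grip.
It fails at once if the lid is slammed: it closes faster than 1.6 rad/s (velocity of joint scanner_lid below -1.6 rad/s).
It fails at once if the feeder cover is opened over 0.2 rad while the lid is not shut (over 0.035 rad), or the lid comes up with it (value of joint feeder_cover above 0.2 rad and value of joint scanner_lid above 0.035 rad).
It fails at once if one of the other things on the desk is moved by more than 30 mm (distance of any of mug, notebook, pen, usb_stick, binder_clip from where it was at the start of the episode above 0.03 m).
It also fails if it takes over 51 s, if anything falls off the work surface, if the arm or the gripper's body presses on something with over 40 N, if the wrist force passes 120 N, or if a joint passes its speed limit or range.

### The arm

A 6-joint arm with a two-finger parallel gripper is mounted at the origin on a cart in front of the work surface, level with it; the furniture and walls round the work are solid. World frame = base frame: x ahead of the robot, y to its left, z up, the work surface at z = 0. Lengths are in m, angles in degrees, forces in N, time in s.
With the tool pointing down it reaches from about 0.25 to 0.85 m from the base axis. Payload 12.5 kg.
Tool frame: the origin (TCP) lies midway between the tips of the shut fingers; the grasp point (between the pads) lies 19 mm behind it; z points along the fingers, x is the direction in which the jaws open and shut, and the axes are right-handed (so a half turn about z gives the same grasp; the last joint's range is limited). The gripper opens to 93 mm and grips with 3 to 60 N. Pads are 15 mm wide; open, the fingers measure 128 mm over their backs; the gripper's body (75 mm by 188 mm) begins 65 mm behind the grasp point.
Start: joints at [-79.962, 20.094, 94.641, -0, 65.266, -4.847], TCP at [0.141, -0.532, 0.184] pointing down, gripper open.
Joint ranges: [-157.81, 157.81], [-45, 120.19], [0.68, 151.7], [-89.99, 269.99], [4.06, 180], [-164.3, 164.3]. Speed limits (degrees/s): [127.2, 127.2, 159.86, 180, 180, 180].

### API

Orientations are given as a 3x3 rotation matrix whose columns are the frame's x, y, z axes.
In Python, from station import monitor, eyes, ticket gives the robot as it stands.
- The arm moves only by the tool apply_moves, never from a script. Its argument "steps" is text: rows parted by semicolons, each of 4 numbers parted by spaces: the shift along the world's x, y, z in m, then the turn about the world's z in degrees. In form: dx dy dz turn; .... A call has 1 to 8 rows; each row shifts and turns the commanded pose from where the row before left it; what a row does not reach is not made up. A row lasts 1/10 s, in which the tool goes at most 50 mm and 8.59 degrees, less where a joint would pass 70% of its speed; a pose out of reach is approached as far as the arm can. A call with a gripper value outside its range is refused whole. "gripper" is the closure, from 0 (fully open) to 1 (shut), set as the call begins (left out, the last holds). The fingers move at their own pace and stop on an object; the grip force is fixed at half the most. Time passes only in rows, so rows that do not move let the fingers close. It gives the time, the measured TCP pose, the force and the opening at its end, in the units of the state.
- monitor.sense(): the state, without advancing time (a new reading comes with each control period).
- eyes.camera(name): name is "scene" or "top" or "wrist"; returns the picture (400x640x3 uint8, blue, green, red); there is no depth.
- eyes.camera_params(name): a dict with "intrinsics" (3x3 intrinsics, pixels), "world_from_camera" (4x4, takes a point from camera to world coordinates). Camera axes: x right, y down, z forward; pixel columns grow to the right and rows downward; lengths in m; the calibration is good to about 2 mm. A picture is of the moment at which its call begins: read the wrist's pose just before it. camera_params takes no time and is no camera call; for the wrist camera it gives the pose at the moment of the call.
- ticket.job_done(): hands the job in, once; it reports no verdict.
The state is a dict: "clock": time; "joint_pos": joint angles; "joint_vel": joint speeds; "tau": joint torques, N m; "tool_pos": TCP position; "tool_rot": TCP orientation; "wrist_force": force on the tool from outside, world axes, zero at the start; "ft_torque": the same for the moment, N m; "grip_width": finger opening in m.
Only numpy, scipy, OpenCV 4.12 (cv2) and the standard library are available. Lean on these libraries where they do the work, as an engineer would, in place of code of your own. Each camera call takes 0.05 s, during which the arm holds its last target.

## Working session

There is one attempt and no reset: what is moved stays moved. The work goes in short steps, Python scripts to look and compute and a tool call to move; the robot and the scene stay as the last step left them, time stands still between calls to the robot, and variables do not carry over. Pictures are saved under pics/ and viewed, and the job is handed in when it is done.

Besides the shell and the picture viewer there is one more tool, called as name(argument=value, ...) on one line, values as JSON. apply_moves: Moves the arm, as the interface text tells. Its arguments: {"type":"object","properties":{"steps":{"type":"string"},"gripper":{"type":"number"}},"required":["steps"]}

```bash
ls; mkdir -p pics; python3 - <<'E'
from station import monitor, eyes, ticket
import cv2
s=monitor.sense(); print(s)
for n in ("scene","top","wrist"):
    p=eyes.camera_params(n); print(n,p)
    cv2.imwrite(f"pics/{n}0.png",eyes.camera(n))
E
```

```text
pics
{'clock': 0.0, 'joint_pos': array([-7.99637222e+01,  2.01245371e+01,  9.46760136e+01, -2.33385375e-04,
        6.52659359e+01, -4.84689257e+00]), 'joint_vel': array([ 0.01700933,  0.00195278,  0.01766406, -0.00889733, -0.2023512 ,
       -0.06383172]), 'tau': array([ 1.20280823e-03, -4.97319531e+01, -2.85252160e+01,  7.00284960e-02,
        2.57667387e-02, -1.10380606e-04]), 'tool_pos': array([ 0.14122726, -0.53116658,  0.18360576]), 'tool_rot': array([[ 2.56850456e-01, -9.66451137e-01, -2.05869769e-04],
       [-9.66450467e-01, -2.56850521e-01,  1.14200887e-03],
       [-1.15657352e-03, -9.43625638e-05, -9.99999327e-01]]), 'wrist_force': array([-0.85312793,  0.27589484, -0.00629372]), 'ft_torque': array([-0.00346973,  0.00116408, -0.00767382]), 'grip_width': 0.09304415695239518}
scene {'intrinsics': array([[384.85134851,   0.        , 323.17283096],
       [  0.        , 384.85134851, 196.86651603],
       [  0.        ,   0.        ,   1.        ]]), 'world_from_camera': array([[ 0.97519045,  0.17835647, -0.13112041,  0.74140856],
       [ 0.22136274, -0.78178967,  0.58292663,
[... 322 characters left out ...]
om_camera': array([[-0.01510625, -0.98933374,  0.14488116,  0.44062458],
       [-0.9998384 ,  0.01353378, -0.01183302,  0.09380188],
       [ 0.00974601, -0.1450365 , -0.9893783 ,  1.19317987],
       [ 0.        ,  0.        ,  0.        ,  1.        ]])}
wrist {'intrinsics': array([[280.98901265,   0.        , 318.16820047],
       [  0.        , 280.98901265, 202.55702107],
       [  0.        ,   0.        ,   1.        ]]), 'world_from_camera': array([[ 0.25699804, -0.93779629, -0.23343119,  0.20669775],
       [-0.96641072, -0.24976894, -0.06054581, -0.51353338],
       [-0.00152423,  0.24115056, -0.97048652,  0.38536674],
       [ 0.        ,  0.        ,  0.        ,  1.        ]])}
```

View pics/scene0.png

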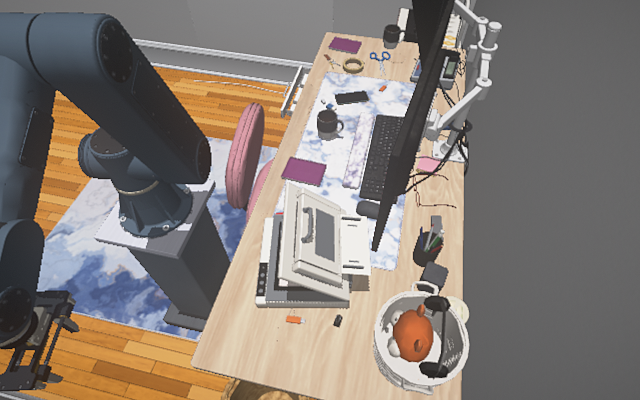

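View pics/top0.png

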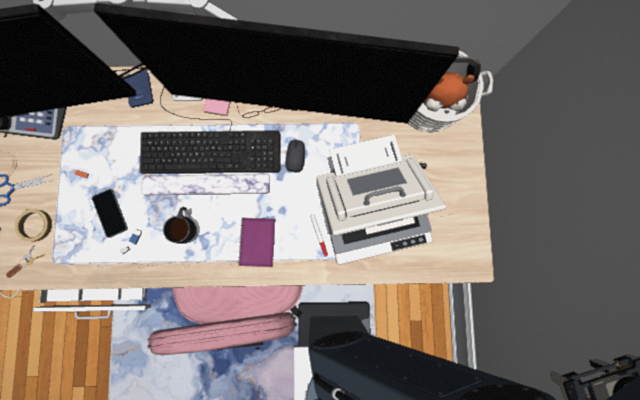

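View pics/wrist0.png

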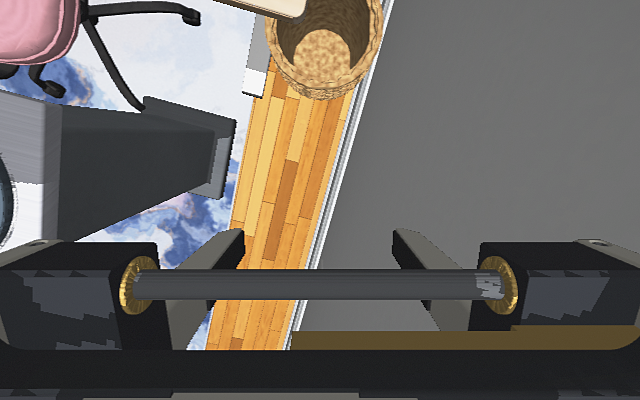

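The scanner is right of centre in the top view (about 320-445, 140-260), with its ledge towards the robot. The lid is about half open. I'll zoom in next.

```bash
python3 - <<'E'
import cv2
a=cv2.imread("pics/top0.png")[125:275,295:465]; cv2.imwrite("pics/topz.png",cv2.resize(a,None,fx=4,fy=4,interpolation=cv2.INTER_CUBIC)[:600])
a=cv2.imread("pics/scene0.png")[170:330,240:400]; cv2.imwrite("pics/scz.png",cv2.resize(a,None,fx=3.75,fy=3.75,interpolation=cv2.INTER_CUBIC))
E
```

```text
(no output)
```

View pics/topz.png

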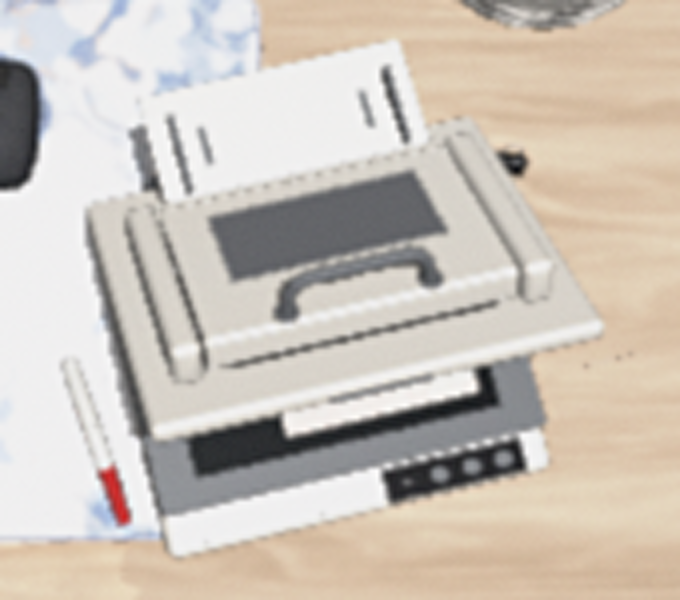

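View pics/scz.png

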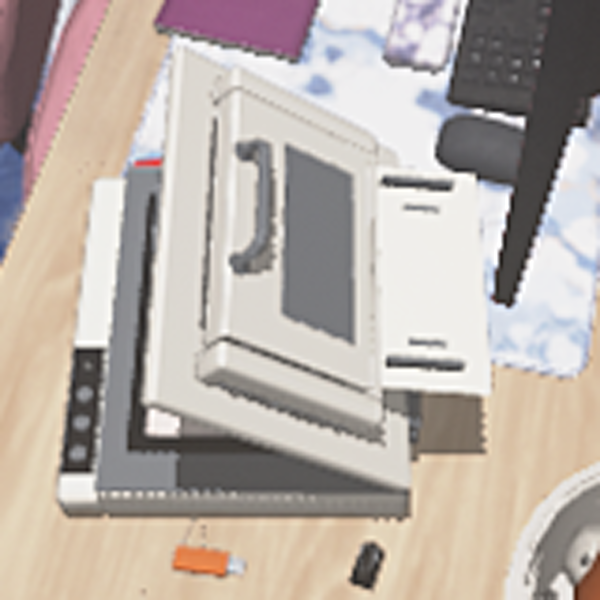

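```bash
cat > h.py <<'E'
import numpy as np
P={'scene':(np.array([[384.85134851,0,323.17283096],[0,384.85134851,196.86651603],[0,0,1]]),np.array([[ 0.97519045,  0.17835647, -0.13112041,  0.74140856],[ 0.22136274, -0.78178967,  0.58292663, -0.62953187],[ 0.00146015, -0.59748965, -0.80187529,  1.1028566 ]])),
'top':(np.array([[380.65302931,0,317.64038855],[0,380.65302931,192.56334328],[0,0,1]]),np.array([[-0.01510625, -0.98933374,  0.14488116,  0.44062458],[-0.9998384 ,  0.01353378, -0.01183302,  0.09380188],[ 0.00974601, -0.1450365 , -0.9893783 ,  1.19317987]]))}
def ray(n,uv):
    K,T=P[n]; d=T[:,:3]@np.linalg.inv(K)@np.array([*uv,1]); return T[:,3],d/np.linalg.norm(d)
def plane(n,uv,z):
    o,d=ray(n,uv); return o+d*(z-o[2])/d[2]
def proj(n,X):
    K,T=P[n]; p=K@(T[:,:3].T@(np.asarray(X)-T[:,3])); return p[:2]/p[2]
def tri(a,b):
    (o1,d1),(o2,d2)=ray('top',a),ray('scene',b)
    t=np.linalg.lstsq(np.c_[d1,-d2],o2-o1,rcond=None)[0]
    p,q=o1+t[0]*d1,o2+t[1]*d2
    return (p+q)/2,np.linalg.norm(p-q)
tz=lambda u,v:((u+.5)/4-.5+295,(v+.5)/4-.5+125)
sz=lambda u,v:((u+.5)/3.75-.5+240,(v+.5)/3.75-.5+170)
E
python3 - <<'E'
from h import *
np.set_printoptions(precision=4,suppress=True)
print('lidL',tri(tz(157,437),sz(177,42)))
print('lidR',tri(tz(605,325),sz(148,405)))
print('gripL leg',tri(tz(290,290),sz(245,148)))
print('gripR leg',tri(tz(432,260),sz(248,262)))
for n,uv in (('baseFL',tz(160,517)),('baseFR',tz(547,427))): print(n,plane('top',uv,.052))
for n,uv in (('ledgeFR',tz(548,463)),('ledgeFL',tz(176,553))): print(n,plane('top',uv,.036))
print('scene ledge FR',plane('scene',sz(60,502),.036), 'base BR', plane('scene',sz(410,490),.052),'base FR',plane('scene',sz(97,492),.052))
E
```

```text
lidL (array([0.4782, 0.0434, 0.2223]), np.float64(0.004157879229995159))
lidR (array([ 0.5444, -0.2512,  0.2116]), np.float64(0.0008298491813997587))
gripL leg (array([ 0.5635, -0.0457,  0.2308]), np.float64(0.009708030246053136))
gripR leg (array([ 0.5856, -0.1375,  0.2256]), np.float64(0.0029046407584472295))
baseFL [0.4236 0.0326 0.052 ]
baseFR [ 0.4856 -0.2586  0.052 ]
ledgeFR [ 0.4592 -0.2627  0.036 ]
ledgeFL [0.3965 0.0204 0.036 ]
scene ledge FR [ 0.4627 -0.2685  0.036 ] base BR [ 0.7219 -0.2062  0.052 ] base FR [ 0.4916 -0.2603  0.052 ]
```

apply_moves(steps="0 0 0.045 -2.5; 0 0 0.045 0; 0.03 0.035 0 0; 0.03 0.035 0 0; 0.03 0.035 0 0; 0.03 0.035 0 0; 0.03 0.035 0 0; 0.03 0.035 0 0", gripper=1)

```text
clock: 0.95
tool_pos: [0.3221, -0.3199, 0.2741]
tool_rot: [[0.214, -0.977, 0.0], [-0.977, -0.214, 0.0], [0.0, -0.0, -1.0]]
wrist_force: [0.8, -0.4, -0.4]
grip_width: 0.0334
```

apply_moves(steps="0.03 0.035 0 0; 0.03 0.035 0 0; 0.03 0.035 0 0; 0.03 0.035 0 0; 0.03 0.035 0 0; 0.03 0.035 0 0; 0 0 0 0")

```text
clock: 1.65
tool_pos: [0.5033, -0.1079, 0.2736]
tool_rot: [[0.219, -0.976, -0.0], [-0.976, -0.219, 0.001], [-0.001, -0.0, -1.0]]
wrist_force: [-0.3, -0.6, -0.5]
grip_width: 0.0007
```

```bash
python3 - <<'E'
from station import monitor, eyes
import cv2,numpy as np
np.set_printoptions(precision=4,suppress=True)
s=monitor.sense(); print(s['clock'],s['tool_pos'],s['tool_rot'][:,0],s['wrist_force'],s['grip_width'])
a=eyes.camera("scene")[150:310,220:400]; cv2.imwrite("pics/scz1.png",cv2.resize(a,None,fx=3.75,fy=3.75,interpolation=cv2.INTER_CUBIC))
E
```

```text
1.65 [ 0.5033 -0.1079  0.2736] [ 0.2187 -0.9758 -0.001 ] [-0.3343 -0.5953 -0.4522] 0.0007059918787030549
```

View pics/scz1.png

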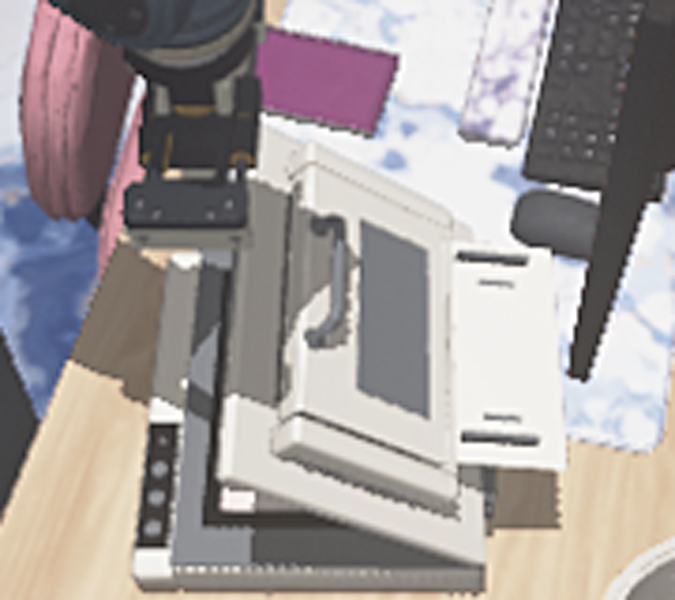

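The tool is above the lid lip with its fingers shut. I'll approach the lip gently.

apply_moves(steps="0.02 0.005 -0.02 0; 0 0 -0.02 0; 0 0 -0.01 0; 0 0 -0.01 0; 0 0 0 0")

```text
clock: 2.2
tool_pos: [0.5205, -0.1069, 0.2134]
tool_rot: [[0.214, -0.977, -0.001], [-0.977, -0.214, 0.0], [-0.001, 0.001, -1.0]]
wrist_force: [-0.5, -0.8, 0.9]
grip_width: 0.0002
```

apply_moves(steps="-0.007 -0.001 -0.009 0; -0.007 -0.002 -0.009 0; -0.007 -0.002 -0.009 0; 0 0 0 0")

```text
clock: 2.6
tool_pos: [0.4987, -0.1116, 0.186]
tool_rot: [[0.214, -0.977, -0.002], [-0.977, -0.214, 0.001], [-0.001, 0.002, -1.0]]
wrist_force: [0.4, 0.2, 0.6]
grip_width: 0.0005
```

```bash
python3 - <<'E'
from station import monitor, eyes
import cv2
a=eyes.camera("scene")[150:310,220:400]; cv2.imwrite("pics/scz2.png",cv2.resize(a,None,fx=3.75,fy=3.75,interpolation=cv2.INTER_CUBIC))
print(monitor.sense()['wrist_force'])
E
```

```text
[0.59909427 0.39533236 0.6265453 ]
```

View pics/scz2.png

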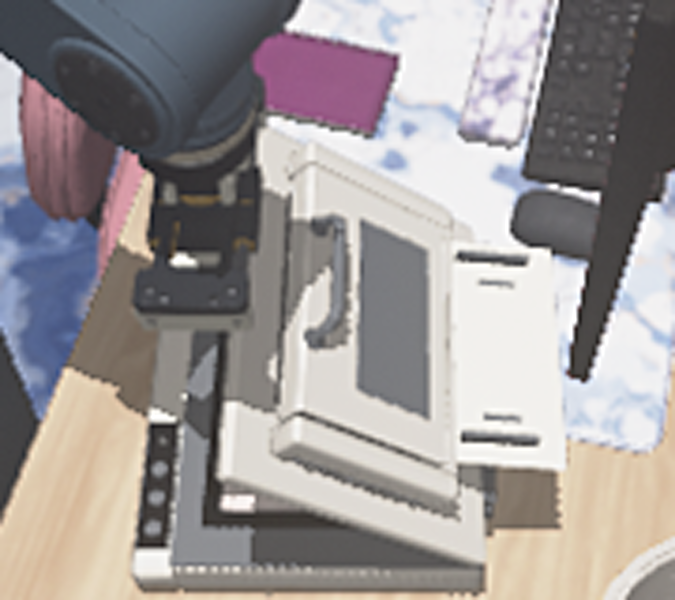

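```bash
python3 - <<'E'
from station import monitor, eyes
import cv2
cv2.imwrite("pics/w2.png",eyes.camera("wrist"))
a=eyes.camera("top")[125:275,295:465]; cv2.imwrite("pics/topz2.png",cv2.resize(a,None,fx=4,fy=4,interpolation=cv2.INTER_CUBIC)[:600])
E
```

```text
(no output)
```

View pics/w2.png

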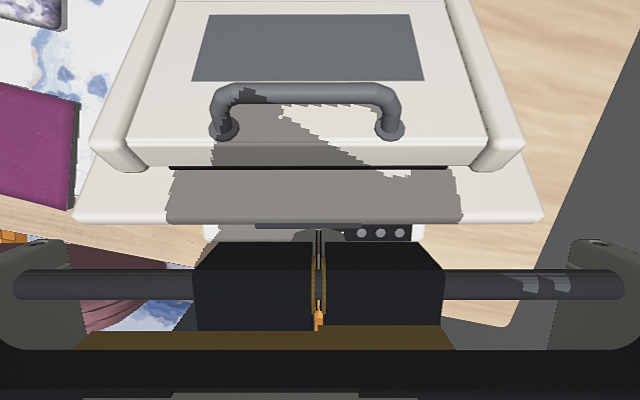

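View pics/topz2.png

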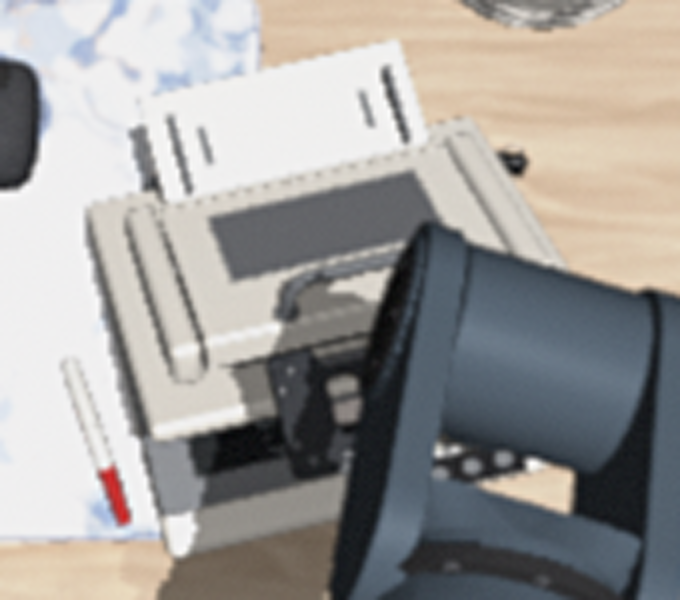

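The wrist view shows the fingertips just in front of the lip: the lip's edge is at row ~222 and the fingers sit beyond it. The lid has not moved. I'll lift, move further in and come down again.

apply_moves(steps="0 0 0.025 0; 0 0 0.03 0; 0.018 0.005 0 0; 0.018 0.005 0 0; 0 0 -0.015 0; 0 0 -0.01 0; 0 0 -0.005 0; 0 0 0 0")

```text
clock: 3.55
tool_pos: [0.5359, -0.1015, 0.2116]
tool_rot: [[0.214, -0.977, -0.001], [-0.977, -0.214, 0.0], [-0.001, 0.001, -1.0]]
wrist_force: [0.7, 0.1, 0.0]
grip_width: 0.0005
```

apply_moves(steps="0 0 -0.005 0; 0 0 -0.005 0; 0 0 -0.005 0; 0 0 0 0")

```text
clock: 3.95
tool_pos: [0.5359, -0.1015, 0.1964]
tool_rot: [[0.214, -0.977, -0.001], [-0.977, -0.214, 0.0], [-0.0, 0.001, -1.0]]
wrist_force: [-0.5, -0.4, 1.0]
grip_width: 0.0004
```

```bash
python3 - <<'E'
from station import monitor, eyes
import cv2
for i in range(1):
    cv2.imwrite("pics/w3.png",eyes.camera("wrist"))
    a=eyes.camera("scene")[150:310,220:400]; cv2.imwrite("pics/scz3.png",cv2.resize(a,None,fx=3.75,fy=3.75,interpolation=cv2.INTER_CUBIC))
print(monitor.sense()['wrist_force'])
E
```

```text
[-0.16270121 -0.00366976  0.49228354]
```

View pics/w3.png

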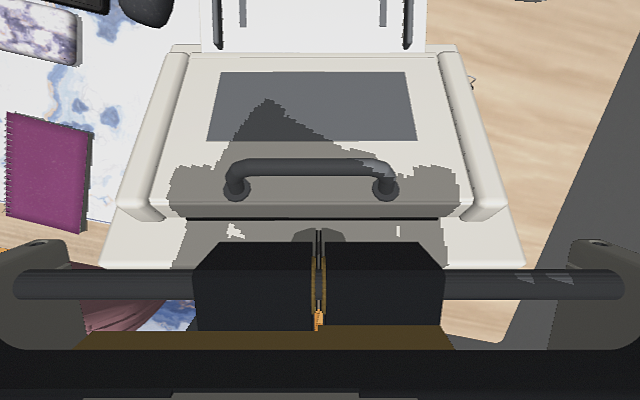

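View pics/scz3.png

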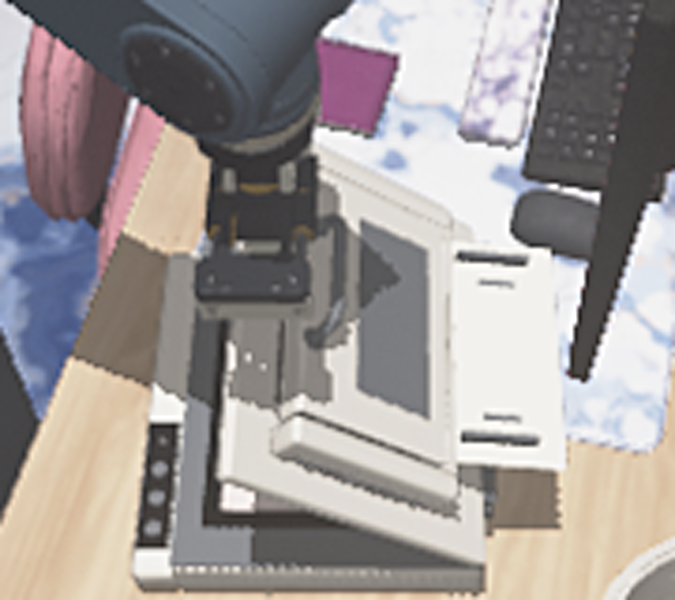

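The fingers are now over the lip: in the wrist view the lip covers rows 220-268 and the tip is at (320,235). There is little force yet, so I'll keep lowering.

apply_moves(steps="0 0 -0.005 0; 0 0 -0.005 0; 0 0 0 0")

```text
clock: 4.35
tool_pos: [0.5359, -0.1014, 0.1863]
tool_rot: [[0.214, -0.977, -0.001], [-0.977, -0.214, 0.0], [-0.001, 0.001, -1.0]]
wrist_force: [-0.1, -0.8, -0.2]
grip_width: 0.0004
```

apply_moves(steps="-0.003 -0.001 -0.006 0; -0.003 -0.001 -0.006 0; -0.003 0 -0.006 0; 0 0 0 0")

```text
clock: 4.75
tool_pos: [0.5267, -0.1036, 0.1684]
tool_rot: [[0.214, -0.977, -0.001], [-0.977, -0.214, 0.0], [-0.0, 0.001, -1.0]]
wrist_force: [0.1, -0.2, 0.6]
grip_width: 0.0004
```

```bash
python3 - <<'E'
from station import monitor, eyes
import cv2
cv2.imwrite("pics/w4.png",eyes.camera("wrist"))
a=eyes.camera("scene")[150:310,220:400]; cv2.imwrite("pics/scz4.png",cv2.resize(a,None,fx=3.75,fy=3.75,interpolation=cv2.INTER_CUBIC))
print(monitor.sense()['wrist_force'])
E
```

```text
[-1.28351541  0.06060523 -0.38067509]
```

View pics/w4.png

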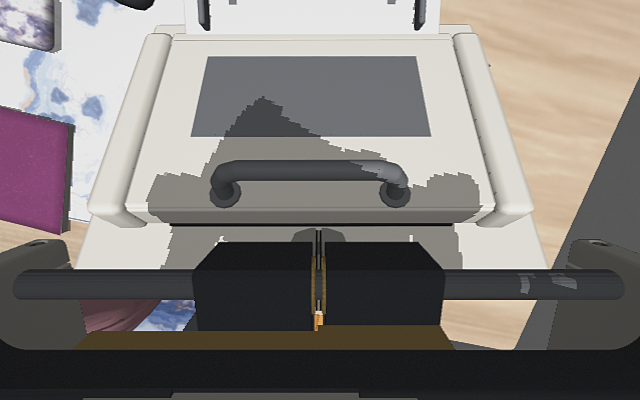

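View pics/scz4.png

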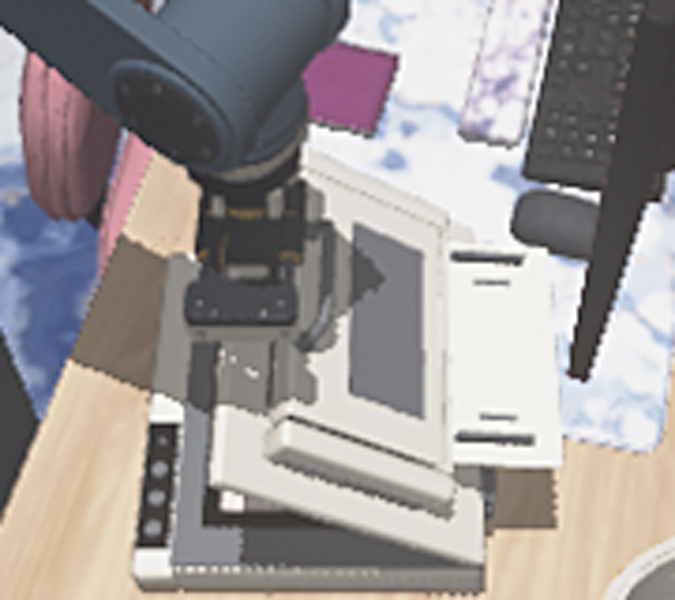

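The lid has started to come down, but the fingers are close to the cover's front face. I'll move forward on the lip and continue along the arc.

apply_moves(steps="0 0 0.02 0; -0.01 -0.002 0 0; -0.01 -0.002 0 0; 0 0 -0.01 0; 0 0 -0.008 0; -0.003 -0.001 -0.006 0; -0.003 0 -0.006 0; 0 0 0 0")

```text
clock: 5.65
tool_pos: [0.5002, -0.1085, 0.1575]
tool_rot: [[0.214, -0.977, -0.002], [-0.977, -0.214, 0.0], [-0.001, 0.002, -1.0]]
wrist_force: [-0.5, 0.1, -0.6]
grip_width: 0.0003
```

```bash
python3 - <<'E'
from station import monitor, eyes
import cv2
cv2.imwrite("pics/w5.png",eyes.camera("wrist"))
a=eyes.camera("scene")[150:310,220:400]; cv2.imwrite("pics/scz5.png",cv2.resize(a,None,fx=3.75,fy=3.75,interpolation=cv2.INTER_CUBIC))
print(monitor.sense()['wrist_force'])
E
```

```text
[-0.05333711 -1.15291571  0.77074548]
```

View pics/w5.png

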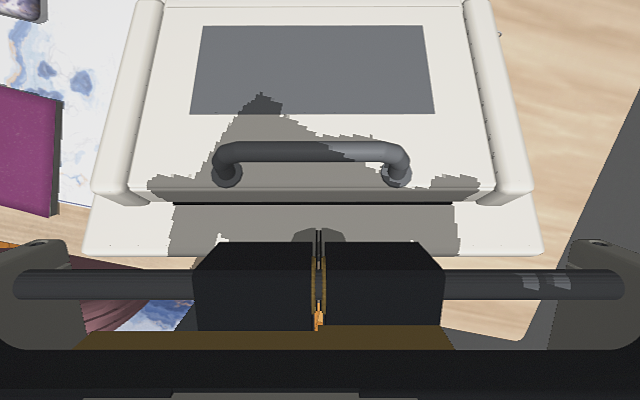

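View pics/scz5.png

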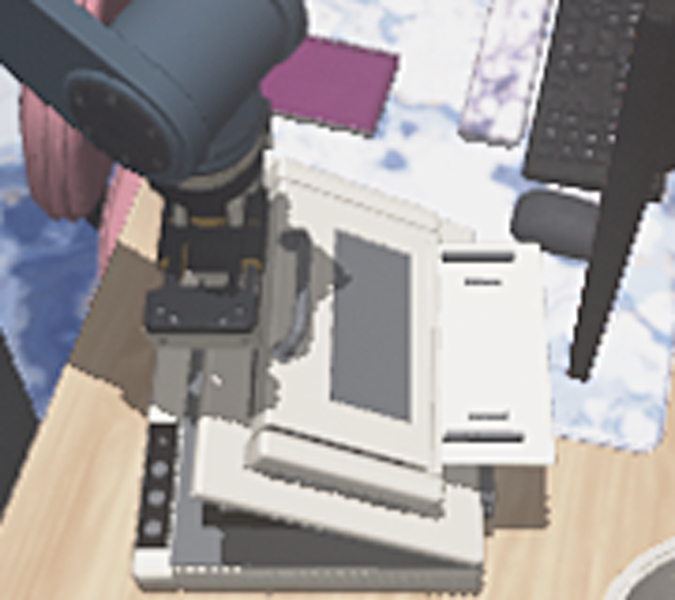

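The lid is tracking the fingers, at roughly 24° now. I'll follow the arc down.

apply_moves(steps="-0.004 -0.001 -0.006 0; -0.004 -0.001 -0.006 0; -0.0045 -0.001 -0.009 0; -0.0045 -0.001 -0.009 0; -0.0035 -0.001 -0.009 0; -0.0035 -0.001 -0.009 0; 0 0 0 0")

```text
clock: 6.45
tool_pos: [0.4762, -0.1145, 0.1097]
tool_rot: [[0.214, -0.977, -0.002], [-0.977, -0.214, 0.001], [-0.001, 0.002, -1.0]]
wrist_force: [-0.0, -0.4, 0.0]
grip_width: 0.0004
```

apply_moves(steps="-0.0025 -0.0005 -0.009 0; -0.0025 -0.0005 -0.009 0; -0.002 -0.0005 -0.008 0; -0.001 0 -0.006 0; 0 0 0 0")

```text
clock: 6.95
tool_pos: [0.4688, -0.1158, 0.0782]
tool_rot: [[0.214, -0.977, -0.001], [-0.977, -0.214, 0.001], [-0.001, 0.001, -1.0]]
wrist_force: [-0.1, -1.3, 0.2]
grip_width: 0.0005
```

```bash
python3 - <<'E'
from station import monitor, eyes
import cv2
cv2.imwrite("pics/w6.png",eyes.camera("wrist"))
a=eyes.camera("scene")[150:310,220:400]; cv2.imwrite("pics/scz6.png",cv2.resize(a,None,fx=3.75,fy=3.75,interpolation=cv2.INTER_CUBIC))
print(monitor.sense()['wrist_force'])
E
```

```text
[-0.26019094 -0.13140239 -0.47585118]
```

View pics/w6.png

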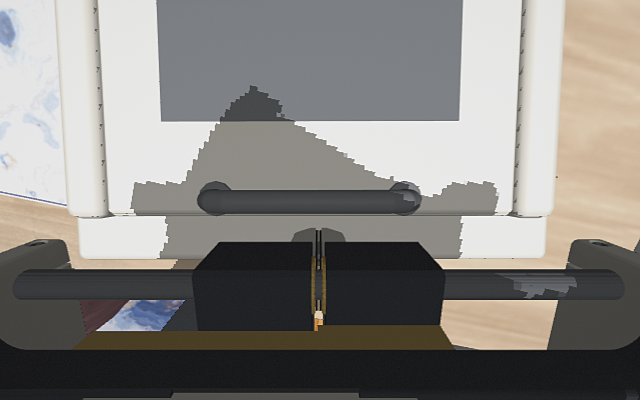

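View pics/scz6.png

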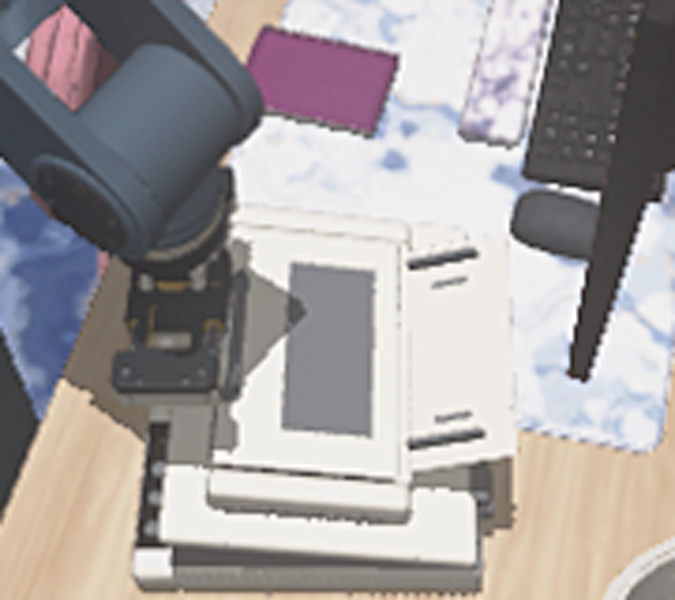

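The lid is almost shut, so I'll press it home in small steps and watch the force.

apply_moves(steps="0 0 -0.003 0; 0 0 -0.003 0; 0 0 -0.001 0; 0 0 0 0")

```text
clock: 7.45
tool_pos: [0.4693, -0.116, 0.072]
tool_rot: [[0.214, -0.977, -0.0], [-0.977, -0.214, 0.0], [-0.0, 0.0, -1.0]]
wrist_force: [-0.3, 0.4, -0.0]
grip_width: 0.0003
```

apply_moves(steps="0 0 -0.002 0; 0 0 0 0")

```text
clock: 7.65
tool_pos: [0.4693, -0.116, 0.07]
tool_rot: [[0.215, -0.977, 0.0], [-0.977, -0.215, -0.0], [0.0, -0.0, -1.0]]
wrist_force: [-0.9, -0.4, 1.2]
grip_width: 0.0007
```

apply_moves(steps="0 0 -0.002 0; 0 0 0 0")

```text
clock: 7.85
tool_pos: [0.4693, -0.116, 0.0679]
tool_rot: [[0.215, -0.977, -0.0], [-0.977, -0.215, 0.0], [-0.0, 0.0, -1.0]]
wrist_force: [-0.5, -1.0, -0.3]
grip_width: 0.0005
```

apply_moves(steps="0 0 -0.002 0; 0 0 0 0")

```text
clock: 8.05
tool_pos: [0.4693, -0.116, 0.0659]
tool_rot: [[0.214, -0.977, -0.0], [-0.977, -0.214, 0.0], [-0.0, 0.0, -1.0]]
wrist_force: [-0.8, -0.2, 1.3]
grip_width: 0.0008
```

```bash
python3 - <<'E'
from station import monitor, eyes
import cv2
cv2.imwrite("pics/w7.png",eyes.camera("wrist"))
a=eyes.camera("scene")[150:310,220:400]; cv2.imwrite("pics/scz7.png",cv2.resize(a,None,fx=3.75,fy=3.75,interpolation=cv2.INTER_CUBIC))
s=monitor.sense();print(s['wrist_force'],s['tau'],s['tool_pos'])
E
```

```text
[-0.10433158  0.34224737 -0.15459512] [-1.71934941e-02 -4.58926034e+01 -2.18886369e+01  2.93319114e-02
 -6.23515178e-02 -2.96135777e-04] [ 0.46930472 -0.1159702   0.06600154]
```

View pics/w7.png

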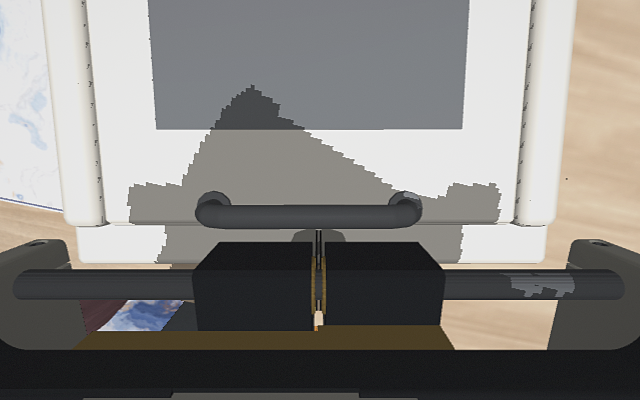

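View pics/scz7.png

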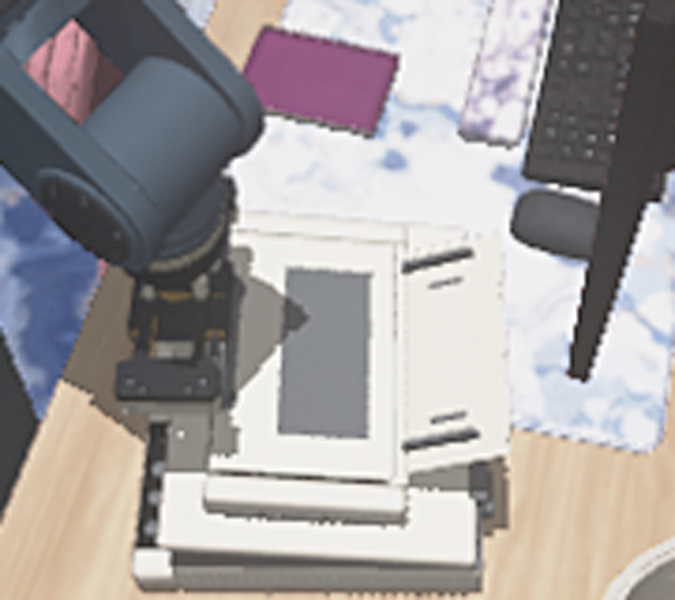

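```bash
python3 - <<'E'
from station import monitor, eyes
import numpy as np
np.set_printoptions(precision=4,suppress=True)
p=eyes.camera_params('wrist');K=p['intrinsics'];T=p['world_from_camera'];s=monitor.sense()
c=T[:3,:3].T@(s['tool_pos']-T[:3,3]);q=K@c;print('tcp px',q[:2]/q[2],c, 'cam',T[:3,3])
def ray(u,v): return T[:3,:3]@np.linalg.inv(K)@np.array([u,v,1.])
x=np.array([.9767,.2147]);y=np.array([-.2147,.9767]);c0=np.array([.5718,-.0872])
for name,a,b,w in(('lid front',(78,262),(545,262),.304),('bar',(195,212),(421,212),.068+.01),('grey?',(152,129),(463,129),None)):
    A,B=ray(*a),ray(*b)
    if w:
        k=w/np.linalg.norm(A-B); m=T[:3,3]+k*(A+B)/2
        print(name,m,'scanner xs,ys',(m[:2]-c0)@x,(m[:2]-c0)@y)
for z in(.071,.08,.09):
    for a in((78,262),(545,262)):
        r=ray(*a);P=T[:3,3]+r*(z-T[2,3])/r[2];print(z,(P[:2]-c0)@x,(P[:2]-c0)@y)
E
```

```text
tcp px [318.9953 225.2436] [0.0006 0.0171 0.2121] cam [ 0.5354 -0.1009  0.2677]
lid front [ 0.4547 -0.1141  0.0995] scanner xs,ys -0.12017329015531407 -0.0011483642918736106
bar [ 0.5087 -0.1032  0.1744] scanner xs,ys -0.06505080642601453 -0.0020376447178595833
0.071 -0.13406132435457876 0.1775155883877412
0.071 -0.13400927018616854 -0.17808863336224065
0.08 -0.1296888224107145 0.16913712808107348
0.08 -0.12963914982461638 -0.170197489322873
0.09 -0.1248304869175321 0.15982772774033158
0.09 -0.12478346053400281 -0.16142955150135335
```

```bash
python3 - <<'E'
from h import *
import cv2
np.set_printoptions(precision=4,suppress=True)
szz=lambda u,v:((u+.5)/3.75-.5+220,(v+.5)/3.75-.5+150)
x=np.array([.9767,.2147]);y=np.array([-.2147,.9767]);c0=np.array([.5718,-.0872])
for uv in((159,546),(163,553),(475,562),(136,578)):
    o,d=ray('scene',szz(*uv)); n=y; t=((c0+(-.152)*y-o[:2])@n)/(d[:2]@n); P=o+t*d; print(uv,P,(P[:2]-c0)@x)
im=cv2.imread('pics/scz7.png')[430:600,110:510]; cv2.imwrite('pics/a.png',cv2.resize(im,None,fx=2,fy=2))
im=cv2.imread('pics/w7.png')[180:280,180:460]; cv2.imwrite('pics/b.png',cv2.resize(im,None,fx=2.8,fy=2.8))
E
```

```text
(159, 546) [ 0.487  -0.2615  0.0928] -0.12020020362138199
(163, 553) [ 0.4883 -0.2612  0.0796] -0.11889783814977407
(475, 562) [ 0.7145 -0.2115  0.0665] 0.11269963117251933
(136, 578) [ 0.462  -0.267   0.0297] -0.1458230954588522
```

View pics/a.png

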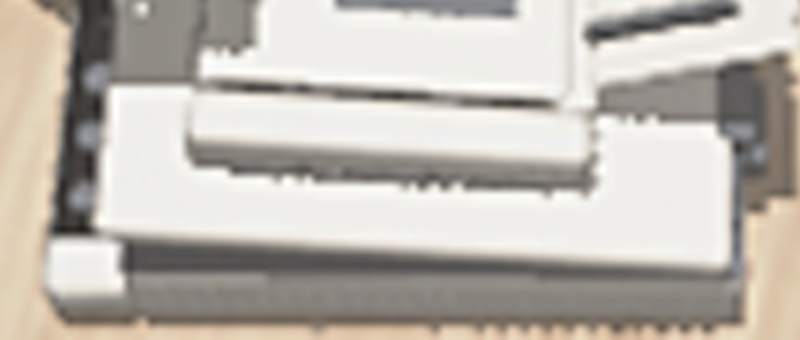

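View pics/b.png

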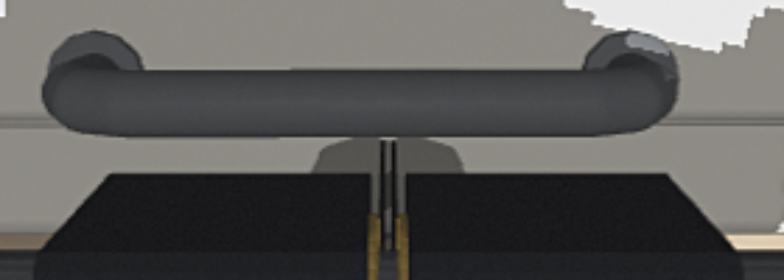

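```bash
python3 - <<'E'
import cv2
im=cv2.imread('pics/w0.png')[210:400,100:540]; cv2.imwrite('pics/c.png',cv2.convertScaleAbs(cv2.resize(im,None,fx=1.8,fy=1.8),alpha=1.6,beta=20))
a=cv2.imread("pics/scz7.png")[200:480,60:330]; cv2.imwrite('pics/d.png',cv2.convertScaleAbs(cv2.resize(a,None,fx=2.1,fy=2.1),alpha=1.6,beta=20))
E
```

```text
[ WARN:0@0.018] global loadsave.cpp:275 findDecoder imread_('pics/w0.png'): can't open/read file: check file path/integrity
Traceback (most recent call last):
TypeError: 'NoneType' object is not subscriptable
```

```bash
python3 - <<'E'
import cv2
im=cv2.imread('pics/wrist0.png')[210:400,100:540]; cv2.imwrite('pics/c.png',cv2.convertScaleAbs(cv2.resize(im,None,fx=1.8,fy=1.8),alpha=1.6,beta=20))
a=cv2.imread("pics/scz7.png")[200:480,60:330]; cv2.imwrite('pics/d.png',cv2.convertScaleAbs(cv2.resize(a,None,fx=2.1,fy=2.1),alpha=1.6,beta=20))
E
```

```text
(no output)
```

View pics/c.png

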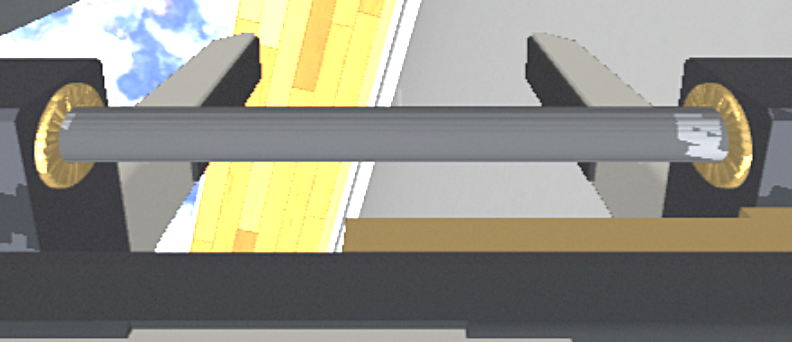

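View pics/d.png

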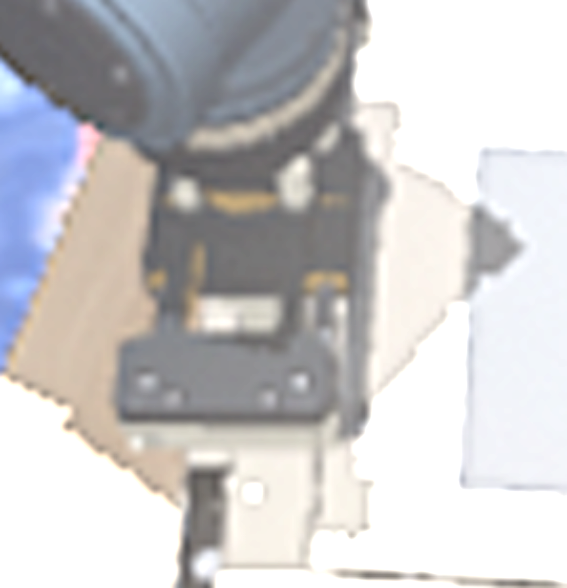

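The wrist pictures and the lid contact agree on one thing. The real fingertips end about 27-30 mm behind the stated TCP: lid front edge z≈0.093 while the TCP reads 0.066. So the lid is still about 5° open. I'll move forward for clearance from the grip, then keep pushing down.

apply_moves(steps="0 0 0.003 0; -0.01 -0.002 0 0; 0 0 -0.005 0; 0 0 -0.005 0; 0 0 0 0")

```text
clock: 8.65
tool_pos: [0.459, -0.118, 0.0584]
tool_rot: [[0.214, -0.977, -0.001], [-0.977, -0.214, 0.0], [-0.0, 0.001, -1.0]]
wrist_force: [0.2, -0.7, 0.3]
grip_width: 0.0004
```

apply_moves(steps="0 0 -0.004 0; 0 0 -0.004 0; 0 0 0 0")

```text
clock: 8.95
tool_pos: [0.4593, -0.1179, 0.0506]
tool_rot: [[0.214, -0.977, -0.0], [-0.977, -0.214, 0.0], [-0.0, 0.0, -1.0]]
wrist_force: [-0.3, -0.4, 0.7]
grip_width: 0.0004
```

```bash
cat > look.py <<'E'
from station import monitor, eyes
import cv2,sys,numpy as np
np.set_printoptions(precision=4,suppress=True)
k=sys.argv[1]
s=monitor.sense();print(s['clock'],s['tool_pos'],s['wrist_force'],s['grip_width'])
cv2.imwrite(f"pics/w{k}.png",eyes.camera("wrist"))
a=eyes.camera("scene"); cv2.imwrite(f"pics/s{k}.png",a)
a=a[150:310,220:400]; cv2.imwrite(f"pics/scz{k}.png",cv2.resize(a,None,fx=3.75,fy=3.75,interpolation=cv2.INTER_CUBIC))
E
python3 look.py 8
```

```text
8.95 [ 0.4593 -0.1179  0.0506] [-0.3304 -0.4176  0.7429] 0.00039308911042077284
```

View pics/w8.png

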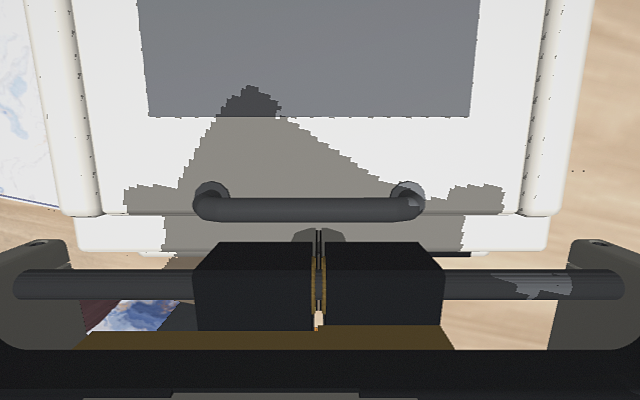

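View pics/scz8.png

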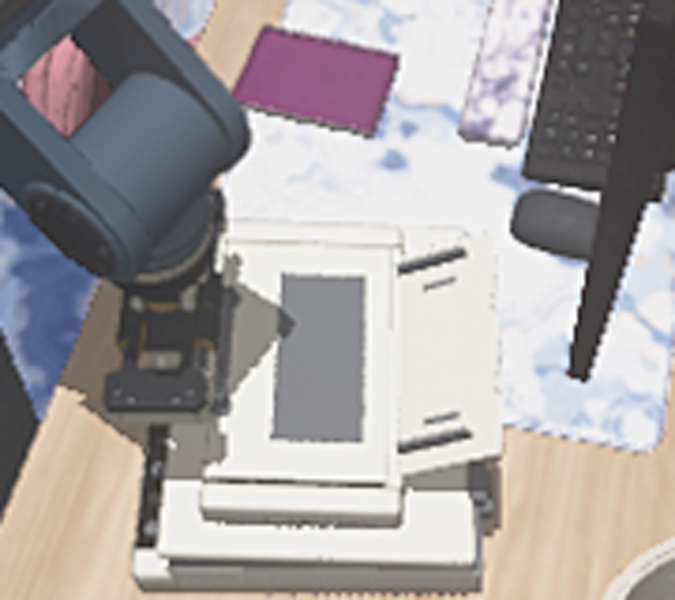

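apply_moves(steps="0 0 -0.003 0; 0 0 -0.003 0; 0 0 0 0")

```text
clock: 9.35
tool_pos: [0.4592, -0.118, 0.0448]
tool_rot: [[0.214, -0.977, -0.0], [-0.977, -0.214, 0.0], [-0.0, 0.0, -1.0]]
wrist_force: [-1.1, -0.4, -0.1]
grip_width: 0.0002
```

apply_moves(steps="0 0 -0.002 0; 0 0 0 0")

```text
clock: 9.55
tool_pos: [0.4593, -0.118, 0.0429]
tool_rot: [[0.214, -0.977, -0.0], [-0.977, -0.214, 0.0], [-0.0, 0.0, -1.0]]
wrist_force: [-0.8, 0.9, 0.2]
grip_width: 0.0005
```

apply_moves(steps="0 0 -0.002 0; 0 0 0 0")

```text
clock: 9.75
tool_pos: [0.4593, -0.118, 0.041]
tool_rot: [[0.214, -0.977, 0.0], [-0.977, -0.214, 0.0], [-0.0, -0.0, -1.0]]
wrist_force: [-1.2, 0.2, 0.7]
grip_width: 0.0002
```

apply_moves(steps="0 0 -0.0015 0; 0 0 0 0")

```text
clock: 9.95
tool_pos: [0.4593, -0.118, 0.0395]
tool_rot: [[0.214, -0.977, -0.0], [-0.977, -0.214, 0.0], [-0.0, 0.0, -1.0]]
wrist_force: [0.0, 1.1, -0.8]
grip_width: 0.0002
```

apply_moves(steps="0 0 -0.0015 0; 0 0 0 0")

```text
clock: 10.15
tool_pos: [0.4593, -0.118, 0.038]
tool_rot: [[0.214, -0.977, -0.0], [-0.977, -0.214, 0.0], [-0.0, 0.0, -1.0]]
wrist_force: [-0.1, 0.2, -0.0]
grip_width: 0.0002
```

```bash
python3 look.py 9
```

```text
10.15 [ 0.4593 -0.118   0.038 ] [-0.1186  0.1762 -0.0063] 0.00021099562662986048
```

View pics/scz9.png

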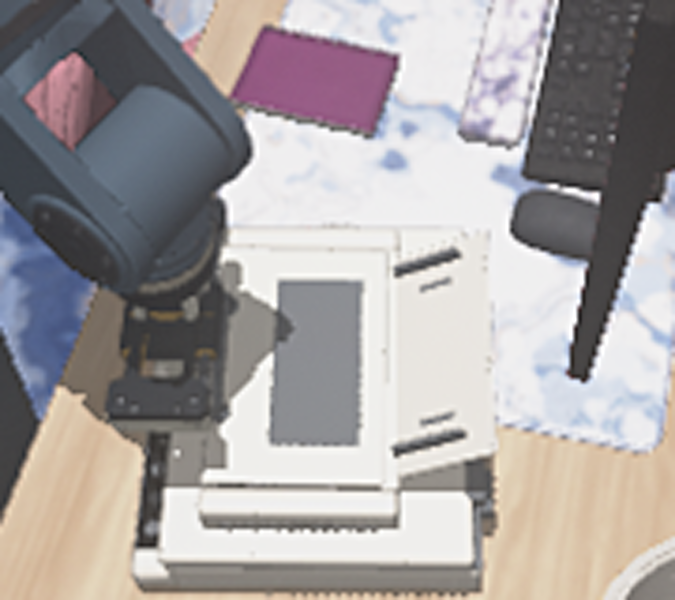

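View pics/w9.png

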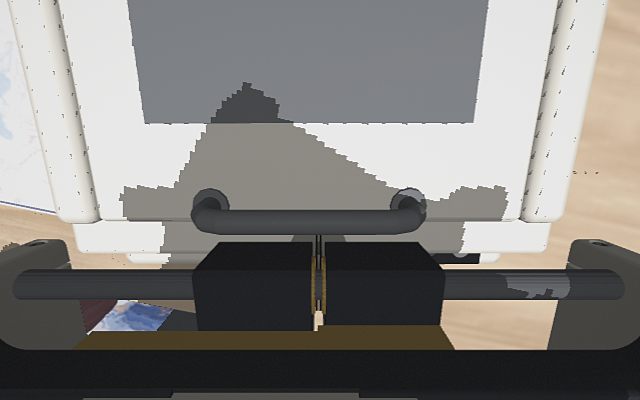

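apply_moves(steps="0 0 -0.0015 0; 0 0 0 0")

```text
clock: 10.45
tool_pos: [0.4593, -0.118, 0.0367]
tool_rot: [[0.214, -0.977, 0.0], [-0.977, -0.214, 0.0], [-0.0, -0.0, -1.0]]
wrist_force: [-1.1, 0.4, 3.2]
grip_width: 0.0006
```

apply_moves(steps="0 0 -0.0015 0; 0 0 0 0")

```text
clock: 10.65
tool_pos: [0.4594, -0.1181, 0.0365]
tool_rot: [[0.215, -0.977, 0.0], [-0.977, -0.215, -0.0], [0.0, -0.0, -1.0]]
wrist_force: [-8.7, 2.6, 27.4]
grip_width: 0.0002
```

The force rose to 27 N with no further travel, so the lid is seated on the base. I'll ease off, hold, and then retreat upward.

apply_moves(steps="0 0 0.001 0; 0 0 0 0; 0 0 0 0; 0 0 0 0; 0 0 0.02 0; 0 0 0.04 0; 0 0 0.04 0; 0 0 0.04 0")

```text
clock: 11.45
tool_pos: [0.459, -0.1179, 0.1775]
tool_rot: [[0.214, -0.977, -0.0], [-0.977, -0.214, 0.0], [-0.0, 0.0, -1.0]]
wrist_force: [0.9, -0.4, 0.9]
grip_width: 0.0003
```

```bash
python3 look.py 10; python3 - <<'E'
from station import monitor,eyes
from h import *
import cv2
p=eyes.camera_params('wrist');K=p['intrinsics'];T=p['world_from_camera']
np.save('T10.npy',T)
E
```

```text
11.45 [ 0.459  -0.1179  0.1775] [ 0.8569 -0.4145  0.9382] 0.00032598597858323353
```

View pics/w10.png

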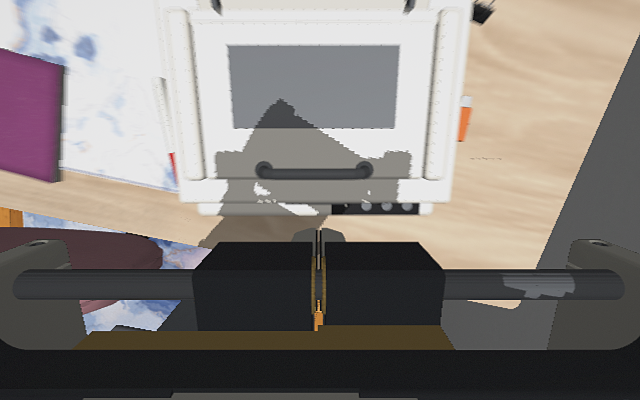

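View pics/scz10.png

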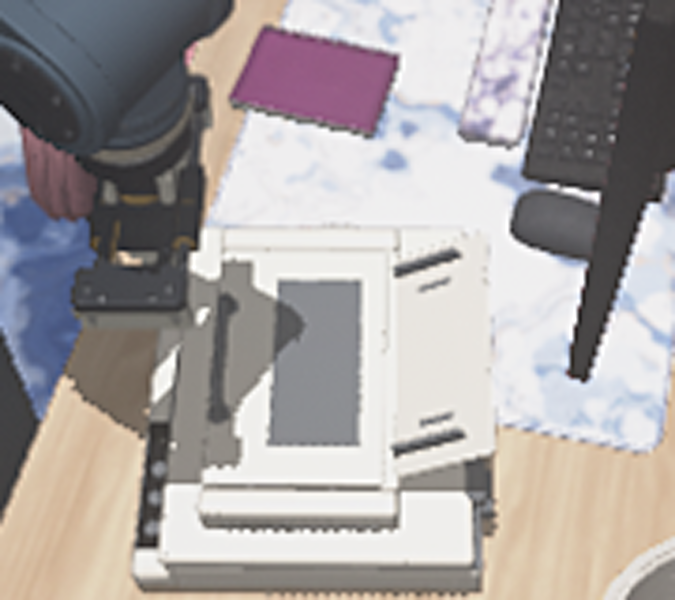

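```bash
python3 - <<'E'
from h import *
T=np.load('T10.npy');K=np.array([[280.989,0,318.168],[0,280.989,202.557],[0,0,1]])
np.set_printoptions(precision=4,suppress=True)
x=np.array([.9767,.2147]);y=np.array([-.2147,.9767]);c0=np.array([.5718,-.0872])
def pl(u,v,z):
    r=T[:3,:3]@np.linalg.inv(K)@np.array([u,v,1.]);P=T[:3,3]+r*(z-T[2,3])/r[2];return P,(P[:2]-c0)@x,(P[:2]-c0)@y
for n,u,v,z in(('barL',258,174,.131),('barR',373,174,.131),('bar',315.5,174,.131),('cheekL',184,206,.071),('lidR',463,202,.071)):print(n,pl(u,v,z))
szz=lambda u,v:((u+.5)/3.75-.5+220,(v+.5)/3.75-.5+150)
print([plane('scene',szz(*uv),.131) for uv in((227,300),(217,412))])
o,d=ray('scene',szz(161,562)); t=((c0+(-.152)*y-o[:2])@y)/(d[:2]@y); print(o+t*d)
E
python3 - <<'E'
import cv2
im=cv2.imread('pics/w10.png')[130:240,170:480];cv2.imwrite('pics/e.png',cv2.resize(im,None,fx=2.5,fy=2.5))
im=cv2.imread('pics/scz10.png')[430:600,110:510]; cv2.imwrite('pics/f.png',cv2.resize(im,None,fx=2,fy=2))
E
```

```text
barL (array([ 0.4814, -0.0587,  0.131 ]), np.float64(-0.08215985492982665), np.float64(0.047258101299003576))
barR (array([ 0.5036, -0.1597,  0.131 ]), np.float64(-0.0822192082835257), np.float64(-0.05620334839165911))
bar (array([ 0.4925, -0.1092,  0.131 ]), np.float64(-0.08218950819831972), np.float64(-0.004431819407372518))
cheekL (array([0.4164, 0.0284, 0.071 ]), np.float64(-0.1269870700256229), np.float64(0.14624836126176555))
lidR (array([ 0.4891, -0.2821,  0.071 ]), np.float64(-0.1225965620642358), np.float64(-0.17263546010789826))
[array([ 0.4851, -0.0693,  0.131 ]), array([ 0.506 , -0.1655,  0.131 ])]
[ 0.4847 -0.262   0.0622]
```

View pics/e.png

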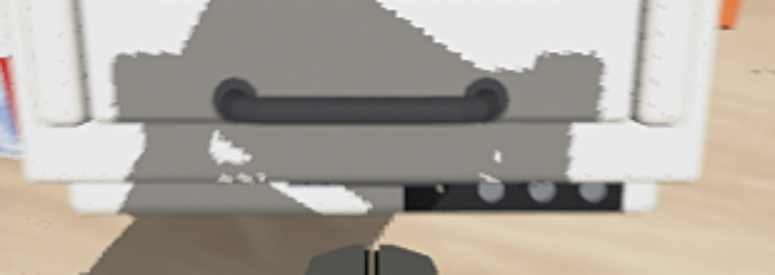

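View pics/f.png

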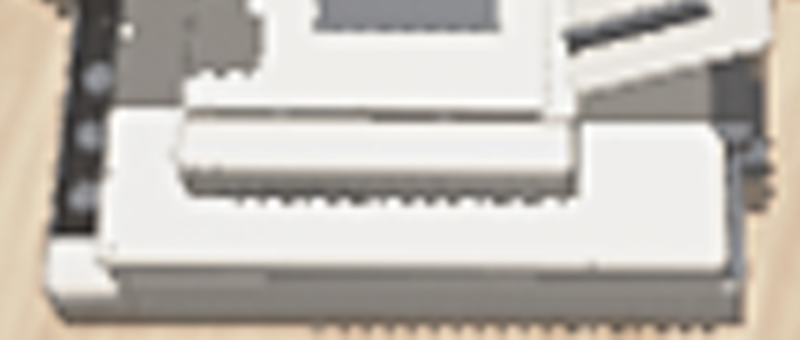

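The lid sits flush all round and the grip bar is at about (0.492, -0.107). Now I'll open the jaws, turn across the bar and move above it.

apply_moves(steps="0.004 0.001 0.005 8.2; 0.004 0.001 0 8.2; 0.004 0.001 0 8.2; 0.004 0.001 0 8.2; 0.004 0.001 0 8.2; 0.004 0.001 0 8.2; 0.004 0.001 0 8.2; 0.005 0.003 0 8.2", gripper=0)

```text
clock: 12.35
tool_pos: [0.4922, -0.108, 0.1801]
tool_rot: [[0.979, -0.203, -0.001], [-0.203, -0.979, 0.0], [-0.001, -0.0, -1.0]]
wrist_force: [0.2, -0.2, -0.8]
grip_width: 0.0595
```

apply_moves(steps="0 0 0 8.2; 0 0 0 8.2; 0 0 0 8.2; 0 0 -0.02 0; 0 0 0 0")

```text
clock: 12.85
tool_pos: [0.4909, -0.1076, 0.1586]
tool_rot: [[0.976, 0.218, -0.004], [0.218, -0.976, 0.001], [-0.004, -0.002, -1.0]]
wrist_force: [-0.4, 0.1, -1.1]
grip_width: 0.0925
```

```bash
python3 look.py 11
```

```text
12.85 [ 0.4909 -0.1076  0.1586] [-0.3582  0.1435 -1.0558] 0.09248212088755278
```

View pics/w11.png

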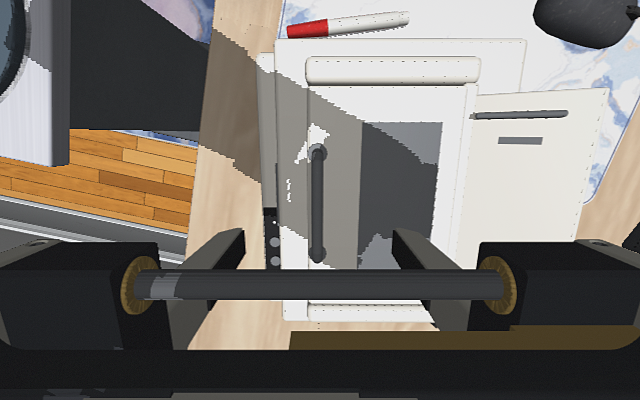

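View pics/scz11.png

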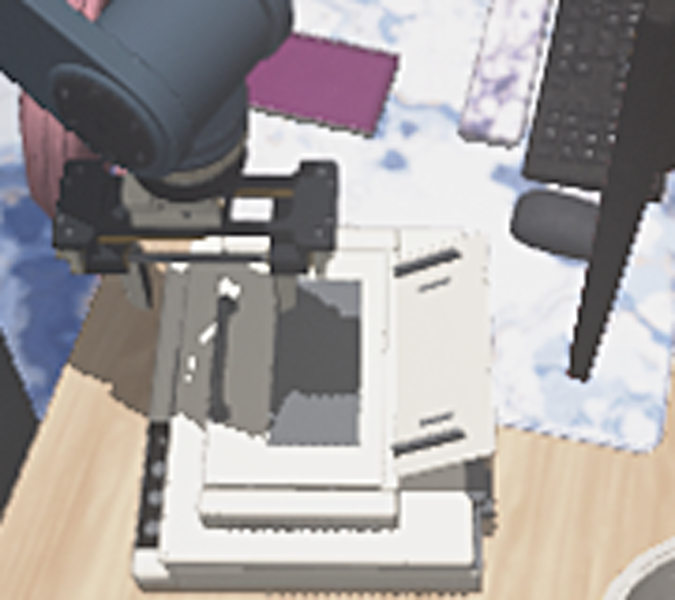

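The bar sits centred between the jaws (column 317 against the jaw midline at 319). Descending.

apply_moves(steps="0 0 -0.025 0; 0 0 -0.025 0; 0 0 -0.01 0; 0 0 -0.01 0; 0 0 -0.005 0; 0 0 0 0")

```text
clock: 13.55
tool_pos: [0.4924, -0.1081, 0.0862]
tool_rot: [[0.976, 0.218, -0.0], [0.218, -0.976, -0.0], [-0.0, 0.0, -1.0]]
wrist_force: [-0.2, -0.3, 0.3]
grip_width: 0.0931
```

```bash
python3 look.py 12
```

```text
13.55 [ 0.4924 -0.1081  0.0862] [-0.1599 -0.26    0.2869] 0.09307506787521767
```

View pics/w12.png

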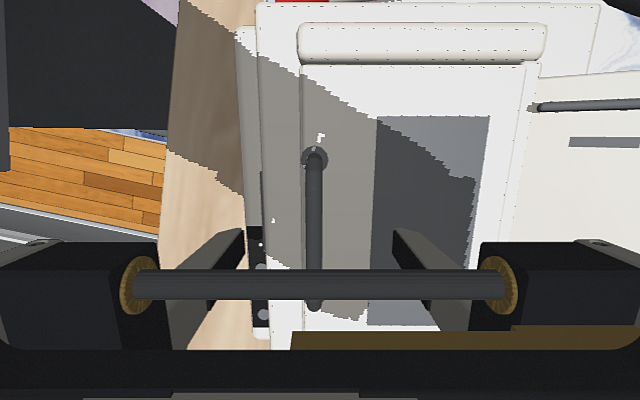

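View pics/scz12.png

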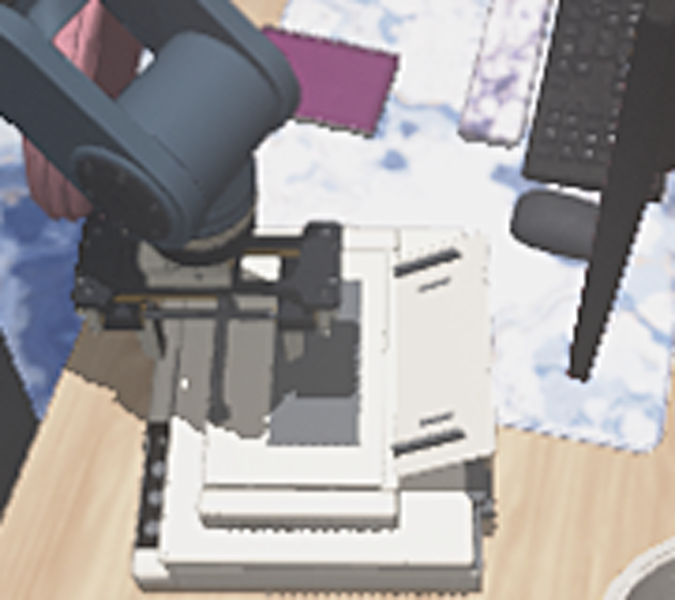

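The bar lies between the pads with the tips about 13 mm below its centre. I'll go slightly deeper, then close.

apply_moves(steps="-0.002 0 -0.004 0; 0 0 0 0")

```text
clock: 13.85
tool_pos: [0.49, -0.108, 0.082]
tool_rot: [[0.976, 0.218, -0.0], [0.218, -0.976, 0.0], [-0.0, -0.0, -1.0]]
wrist_force: [-0.7, 0.7, -0.4]
grip_width: 0.0928
```

apply_moves(steps="0 0 0 0; 0 0 0 0; 0 0 0 0; 0 0 0 0; 0 0 0 0; 0 0 0 0; 0 0 0 0; 0 0 0 0", gripper=1)

```text
clock: 14.65
tool_pos: [0.4903, -0.108, 0.0821]
tool_rot: [[0.976, 0.218, -0.0], [0.218, -0.976, 0.0], [-0.0, -0.0, -1.0]]
wrist_force: [0.1, 0.5, -0.9]
grip_width: 0.0335
```

```bash
python3 look.py 13
```

```text
14.65 [ 0.4903 -0.108   0.0821] [ 0.1487  0.4991 -0.8532] 0.03347260317417412
```

View pics/w13.png

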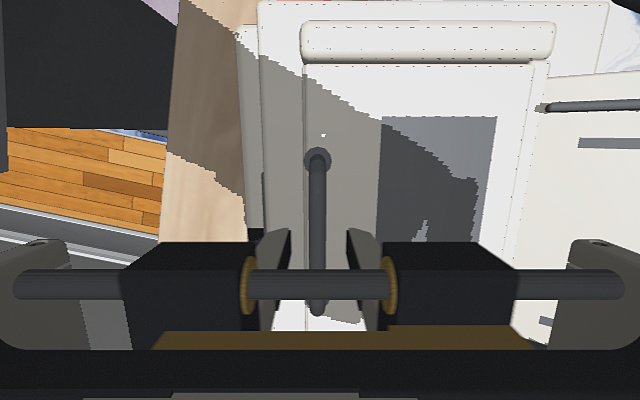

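View pics/scz13.png

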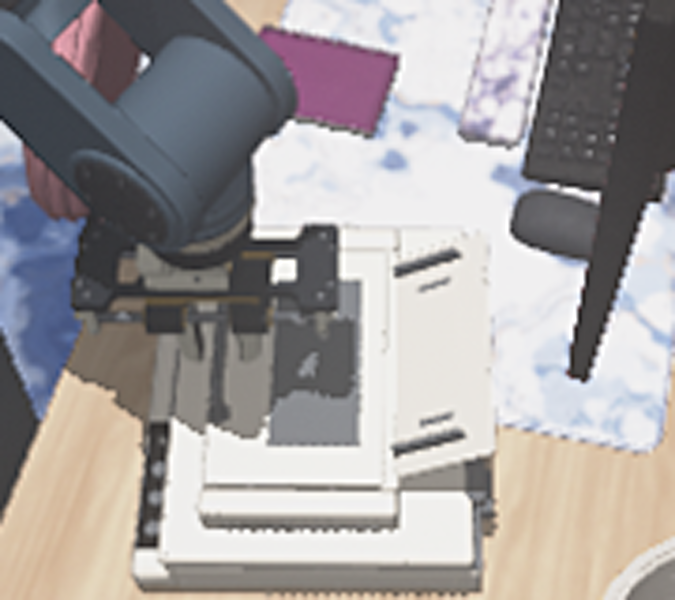

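Still closing (33 mm), with the bar centred. I'll keep waiting.

apply_moves(steps="0 0 0 0; 0 0 0 0; 0 0 0 0; 0 0 0 0; 0 0 0 0; 0 0 0 0")

```text
clock: 15.35
tool_pos: [0.4896, -0.1081, 0.082]
tool_rot: [[0.976, 0.218, -0.002], [0.218, -0.976, -0.0], [-0.002, -0.0, -1.0]]
wrist_force: [-5.2, -2.4, 3.4]
grip_width: 0.0091
```

The grip is on the bar (9.1 mm opening). I'll raise the cover along its arc, gently at first.

apply_moves(steps="0.001 0 0.006 0; 0.002 0.001 0.005 0; 0.002 0 0.0055 0; 0.002 0.001 0.0055 0; 0.0025 0.0005 0.005 0; 0.0025 0.0005 0.0055 0; 0 0 0 0")

```text
clock: 16.05
tool_pos: [0.501, -0.1055, 0.1153]
tool_rot: [[0.976, 0.218, -0.003], [0.218, -0.976, -0.001], [-0.003, 0.0, -1.0]]
wrist_force: [-10.7, -6.9, 4.4]
grip_width: 0.009
```

```bash
python3 look.py 14
```

```text
16.05 [ 0.501  -0.1055  0.1153] [-10.6965  -6.9377   4.441 ] 0.008978857966561477
```

View pics/scz14.png

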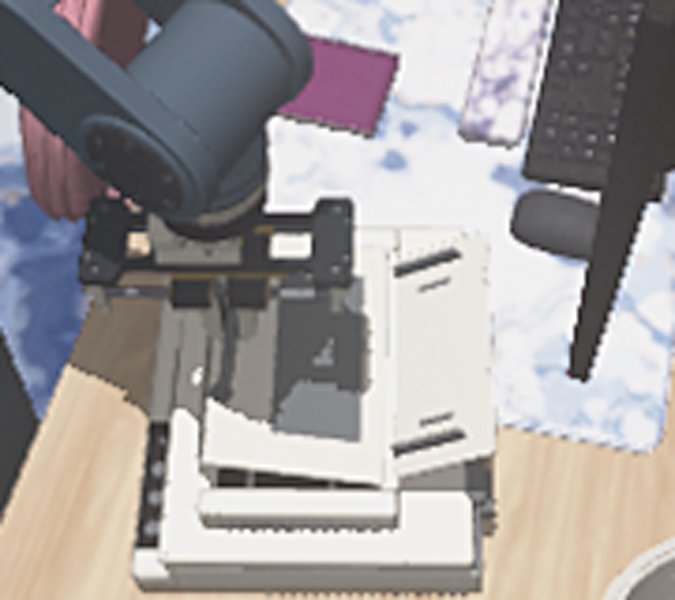

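View pics/w14.png

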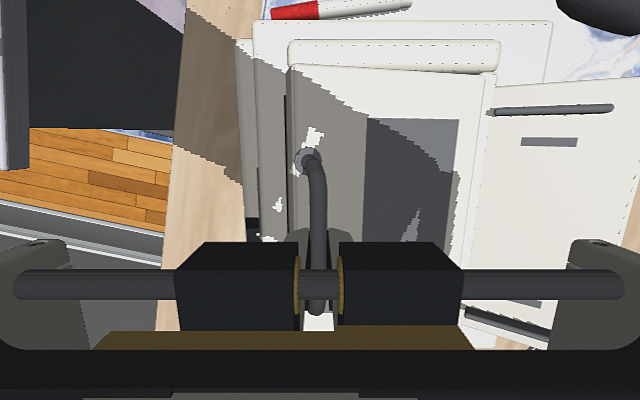

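The cover is rising alone and the lid edge is unchanged. There is a slight backward push of 11 N, so I'll take the arc with a little less x.

apply_moves(steps="0.0022 0.0003 0.005 0; 0.0025 0.0003 0.005 0; 0.003 0.0006 0.0048 0; 0.003 0.0006 0.0048 0; 0 0 0 0")

```text
clock: 16.65
tool_pos: [0.5127, -0.1031, 0.135]
tool_rot: [[0.976, 0.218, -0.001], [0.218, -0.976, 0.0], [-0.001, -0.0, -1.0]]
wrist_force: [-6.5, -0.6, 2.6]
grip_width: 0.0095
```

```bash
python3 look.py 15
```

```text
16.65 [ 0.5127 -0.1031  0.135 ] [-6.4611 -0.55    2.6494] 0.009456920713610368
```

View pics/scz15.png

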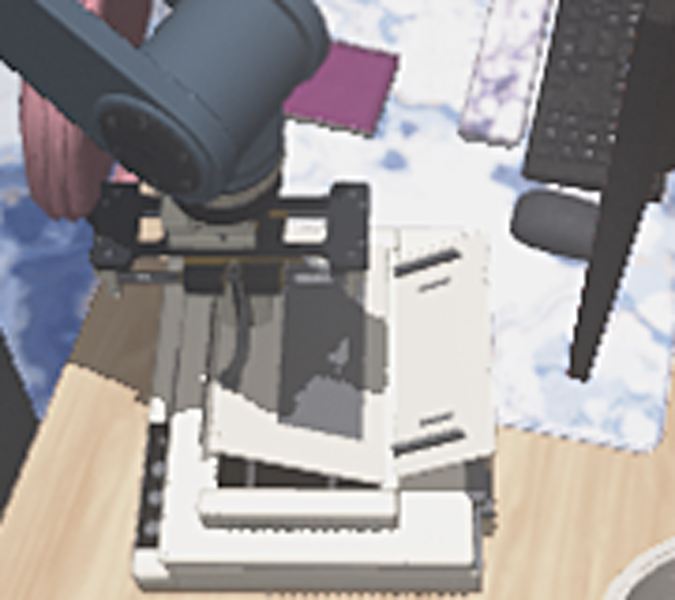

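The lid is still shut and the cover is at about 25°. Continuing.

apply_moves(steps="0.0034 0.0008 0.0044 0; 0.0035 0.0008 0.0044 0; 0.0038 0.0009 0.0041 0; 0.0038 0.0009 0.0041 0; 0.0042 0.001 0.0038 0; 0.0042 0.001 0.0038 0; 0 0 0 0; 0 0 0 0")

```text
clock: 17.55
tool_pos: [0.5353, -0.0981, 0.16]
tool_rot: [[0.976, 0.218, -0.001], [0.218, -0.976, -0.001], [-0.001, 0.001, -1.0]]
wrist_force: [-9.6, -3.1, 10.3]
grip_width: 0.0094
```

```bash
python3 look.py 16
```

```text
17.55 [ 0.5353 -0.0981  0.16  ] [-9.6486 -3.0816 10.2991] 0.00938743824344099
```

View pics/scz16.png

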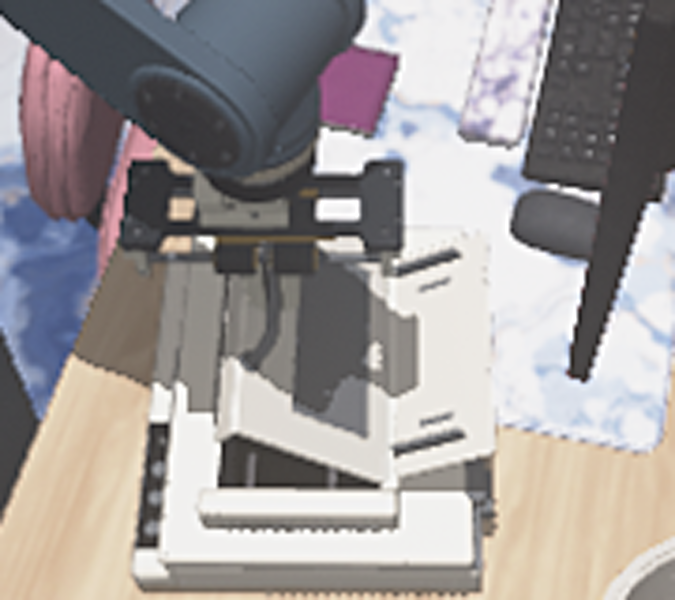

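View pics/w16.png

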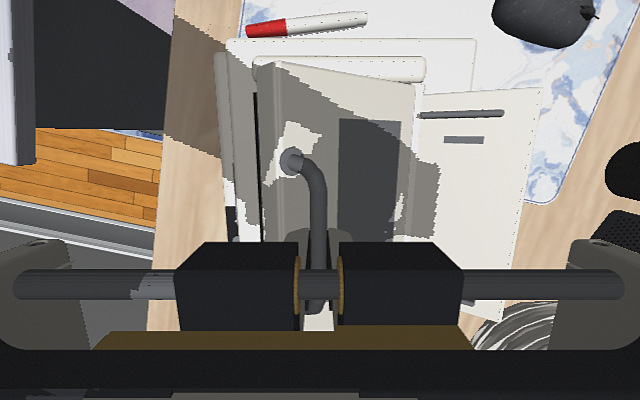

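```bash
python3 - <<'E'
from h import *
from station import monitor
szz=lambda u,v:((u+.5)/3.75-.5+220,(v+.5)/3.75-.5+150)
x=np.array([.9767,.2147]);y=np.array([-.2147,.9767]);c0=np.array([.5718,-.0872])
P=plane('scene',szz(205,484),.104);xs,ys=(P[:2]-c0)@x,(P[:2]-c0)@y;print('shut corner',xs,ys)
for uv in((222,437),(236,362),(161,562)):
    Y=ys if uv[0]>200 else -.152
    o,d=ray('scene',szz(*uv));t=((c0+Y*y-o[:2])@y)/(d[:2]@y);Q=o+t*d;q=(Q[:2]-c0)@x
    print(uv,q,Q[2],np.degrees(np.arctan2(Q[2]-.102,.046-q)))
s=monitor.sense();print(s['clock'],s['wrist_force'],s['joint_vel'])
E
```

```text
shut corner -0.08898369072187275 -0.1079995930045444
(222, 437) -0.06925823592868767 0.18157931617158285 34.62289222834354
(236, 362) -0.050560519108528726 0.2882132330531497 62.591088596970025
(161, 562) -0.12255656531439946 0.06217536939254531 -13.293415373552932
17.65 [-10.13778525  -2.46338658  10.10276721] [-0.0782529  -0.02816004  0.0379866  -0.01760077 -0.07671623 -0.02212532]
```

apply_moves(steps="0 0 0 0; 0 0 0 0; 0 0 0 0; 0 0 0 0; 0 0 0 0")

```text
clock: 18.15
tool_pos: [0.5352, -0.0981, 0.16]
tool_rot: [[0.976, 0.218, -0.001], [0.218, -0.976, -0.001], [-0.001, 0.0, -1.0]]
wrist_force: [-9.8, -2.9, 10.6]
grip_width: 0.0089
```

```bash
python3 look.py 17; python3 - <<'E'
import cv2
a=cv2.imread('pics/scz16.png').astype(int);b=cv2.imread('pics/scz17.png').astype(int);print(abs(a-b).mean())
s=cv2.imread('pics/s17.png');s0=cv2.imread('pics/scene0.png')
import numpy as np
cv2.imwrite('pics/g.png',np.hstack([cv2.resize(x[80:340,260:400],None,fx=2.2,fy=2.2) for x in (s0,s)]))
cv2.imwrite('pics/h.png',cv2.resize(cv2.imread('pics/scz17.png')[430:600,110:510],None,fx=2,fy=2))
E
```

```text
18.15 [ 0.5352 -0.0981  0.16  ] [-9.8    -2.8813 10.6349] 0.008872228123764522
0.5196378600823045
```

View pics/g.png

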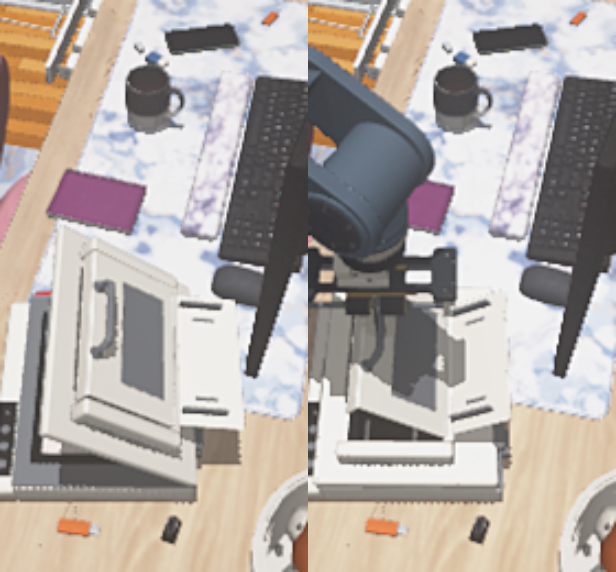

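View pics/h.png

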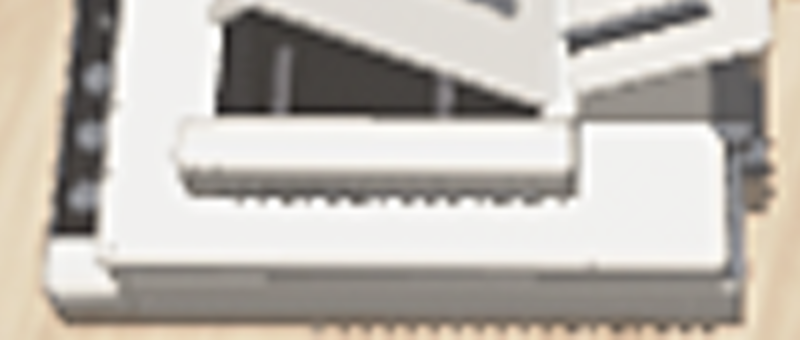

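```bash
python3 -c "
from station import ticket
print(ticket.job_done())"
```

```text
the job is handed in; nothing more can be done
None
```

The lid is fully shut and the arm is holding the feeder cover up, still, at about 40°. I handed the job in at about 18 s of the 51 s allowed; the hand-in reports no verdict.

**What I did:** I pushed the lid down by its front lip with shut fingers until the force rose to 27 N with no further travel. Then I eased off, gripped the arched bar and swung the cover up along its arc.

**Last checks:**
- **Lid:** its edge in the scene view looks the same as right after shutting, flush on the base. The cover pushes down and back on the lid with about 14 N.
- **Cover angle:** the grip height gives about 41°. A rougher estimate from the cover's corner in the picture gives about 35°. Both are within the allowed 29 to 52°.
- **Hold:** the jaws are at 9 mm on the 10 mm bar, and neither the readings nor the picture changed over the last half second.
- **Other things on the desk:** the mug, USB stick and binder clip look unmoved in the scene view. The pen shows only in the wrist view, and the arm partly hides the notebook; neither was near the fingers' path. I did not measure any of them.

**What went wrong or disagreed:**
- **Fingertips:** they end about 30 mm short of the stated TCP. I worked from the pictures and the contact readings instead.
- **First push:** because of that, the first push slipped in front of the lip without moving the lid. During the second approach the fingers may have briefly pressed the cover's front edge before I moved forward.

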